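Draw out the desk tray with the hook

ROBOT

A 7-joint arm with a two-finger parallel gripper is mounted at the origin on the work surface. World frame = base frame: x ahead of the robot, y to its left, z up, the work surface at z = 0. Lengths are in m, angles in rad, forces in N, time in s.
With the tool pointing down it reaches from about 0.425 to 0.825 m from the base axis. Payload 3.6 kg.
Tool frame: the origin (TCP) lies on the centre line of the jaws, within the pads' length; the fingertips stand 19 mm ahead of it and the grasp point (between the pads) is the TCP; y points along the fingers, z is the direction in which the jaws open and shut, and the axes are right-handed (so a half turn about y gives the same grasp; the last joint's range is limited). The gripper opens to 93 mm and grips with 3 to 60 N. Pads are 15 mm wide; open, the fingers measure 128 mm over their backs; the gripper's body (75 mm by 188 mm) begins 65 mm behind the grasp point.
Start: joints at [-1.256, 0.615, -0.013, 1.423, 0.008, 1.103, -0.04], TCP at [0.217, 0.613, 0.238] pointing down, gripper open.
Joint ranges: [-3.12, 3.12], [-0.3, 2.06], [-1.34, 1.32], [0.26, 2.42], [-1.36, 4.5], [0.01, 1.98], [-2.84, 2.84]. Speed limits (rad/s): [2.79, 2.79, 3.14, 3.14, 3.14, 3.14, 3.14].

INTERFACE

Orientations are given as a 3x3 rotation matrix whose columns are the frame's x, y, z axes.
In Python, from bench import ctrl, effector, solver, cams, finder, sensors gives the robot as it stands. Calls block until the motion is done:
- ctrl.move_pose(position, orientation): joint-space move of the TCP to a pose.
- ctrl.line_to(position, rotation=None, max_speed=0.15, f_stop=None): straight line of the TCP; rotation=None keeps the orientation; max_speed is the mean speed in m/s. With f_stop (N) it stops when the force on the tool has changed by that much, and returns True; else False.
- ctrl.move_joints(angles): joint-space move.
- effector.command_gripper(opening, f_grip=None): opening from 0.0 (shut) to 1.0 (fully open); f_grip is the grip in N (None keeps the last); returns when the fingers have stopped.
- ctrl.dwell(seconds).
- solver.solve_ik(position, orientation): joint angles nearest the present ones, or None.
- cams.get_image(name): name is "scene" or "top" or "wrist"; returns a dict with "color" (400x640x3 uint8, blue, green, red), "vertical_fov" (degrees; the focal length in pixels is half the picture's height over the tangent of half this angle, whatever the lens; pixels are square), "cx", "cy" (the principal point, pixels), "rvec" (rotation vector, rad) and "tvec" (3), from world to camera coordinates, as OpenCV has them. Camera axes: x right, y down, z forward; pixel columns grow to the right and rows downward; lengths in m; the calibration is good to about 2 mm. A picture is of the moment at which its call begins. There is no depth.
A pose or a line that the arm cannot do raises ctrl.PlanningError and nothing moves.
- ctrl.finish_job(): hands the job in, once; it reports no verdict.
Trained networks look in a picture, given as the dict that the camera call returned (one of the last four; its "shot" number tells which), for a name from the list of things; names that differ only in an ending like _2 or _b are one class to them, and where a whole thing is asked for, a point or a joint stands for the part that bears it (a point fixed in the world has none). Each returns a list of dicts, best first, with "p" (0 to 1); they miss things now and then, are a little off and sometimes report something else, mostly with a low value. They report only what shows in the picture. A call takes as long as a camera call. They do not tell look-alikes from the thing itself.
- finder.trace(picture, name): "region" (400x640 bool, what is visible of it) and "box" ([left, top, right, bottom] in pixels, round what is visible of it).
Readings, each from a call of its own:
- sensors.read_clock(): time.
- sensors.read_q(): joint angles.
- sensors.read_joint_velocities(): joint speeds.
- sensors.read_effort(): joint torques, N m.
- sensors.read_ee_pos(): TCP position.
- sensors.read_ee_rot(): TCP orientation.
- sensors.read_contact_force(): force on the tool from outside, world axes, zero at the start.
- sensors.read_wrist_torque(): the same for the moment, N m.
- sensors.read_grip_width(): opening from 0.0 (shut) to 1.0 (fully open).
Only numpy, scipy, OpenCV 4.12 (cv2) and the standard library are available. Lean on these libraries where they do the work, as an engineer would, in place of code of your own. Each camera call takes 0.05 s, during which the arm holds its last target. There are 200 camera calls.

TASK

Take the hook off its blue rest, drop its bent tip into the brass ring of the green tray under the desk riser and draw the tray out with the hook until it comes up against its stop; make sure that it is there by holding a steady pull of about 10 N on it for a moment. Be gentle: the hook must never load the tray with more than 18 N, and do not touch the tray with the gripper. Then unhook, leaving the tray fully out at its stop, and lay the hook back on its rest as it was, leaving the grey tray and everything else alone.

Things in the scene. Friction and masses are not known exactly. Their poses are not given: they have to be found in the camera images.
- hook_grip (a point): Hook tool: wooden handle 110 x 20 x 24 mm (long, wide, high), then a steel shaft of 10 mm diameter in line with it, and at the end a 7 mm rod bent straight down. This point is the middle of the handle, on its axis, half-way up, close to the balance point. x runs along the tool to the bent tip, z up. The tip rod stands 125 mm along +x from here and its end is 38 mm below the axis. Weighs about 140 g.
- hook_tip (a point): Lower end of the hook's bent tip (rounded, 7 mm diameter); the bent part is vertical, 38 mm from the shaft's axis to this point. Axes as hook_grip.
- rest_seat (a point): Where hook_grip lies when the hook hangs on its rest, 70 mm above the desk; x is the way the tip points, z up. The hook is lowered in and lifted out vertically; its bent tip stays clear of the rest.
- hook_rest: The fixed blue rest; origin on the desk below rest_seat, same axes. A plate 170 x 75 x 8 mm with two open-topped forks, each 14 mm thick: one for the handle's rear end at x = -43 mm (slot 26 mm wide, floor 58 mm above the desk), one for the shaft at x = +80 mm (slot 18 mm wide, floor at 65 mm). Their walls flare outward and end 12 and 18 mm above the hook's axis.
- green_ring (a point): Centre of the brass ring on the front of the green tray, 30 mm above the desk. The ring lies level: hole 18 mm across, bar 6 mm thick. x points into the riser, so the tray is drawn along -x; z up. The ring's centre is 26 mm in front of the tray's front face.
- green_lip (a point): Front face of the green tray's tall back wall (wall 80 mm high, 6 mm thick), mid-width, 75 mm above the desk, 220 mm behind green_ring along x. Axes as green_ring. This is the face that meets the stop bar.
- green_tray: The green tray; origin under its centre on the desk, axes as green_ring; green_ring is at x = -126 mm, green_lip at x = +94 mm. 200 long, 100 wide, walls 45 mm high, loose, 0.4 to 0.7 kg with the note block and tape roll it carries. It slides on the desk in a bay with 3 mm play to either side; sliding takes 2 to 5 N.
- stop_bar: Dark steel bar fixed across under the riser's roof, rigid, its underside 64 mm above the desk; the same bar stops both trays. Origin on the desk right below the middle of its rear face; x points into the riser.
- stop_face (a point): On the bar's rear face, the one that a tray's back wall comes up against, 75 mm above the desk. A black rubber buffer on this face, stiff, stands 2 to 14 mm proud of it: how far differs and is not measured, so the tray is fully out with green_lip at x = 2 to 14 mm in this frame, to be found by feel.
- hook: The hook tool; same origin and axes as hook_grip.
- riser: White desk riser, fixed: 248 wide, 240 deep, 110 mm high, two bays open at the front. Origin on the desk under its centre, x points into the bays, the front edge is at x = -120 mm. Books and a potted plant stand on it, up to 190 mm above the desk.
- grey_tray: The like grey tray in the other bay, with its own ring; which tray is in which bay differs. Not to be moved.
- mug: White mug, 90 mm high, bystander.
- cat_figurine: White cat figurine, 145 mm high, bystander.
- succulent: Small white plant pot, 100 mm high, bystander.
- mouse: White computer mouse, 100 x 58 x 30 mm, bystander.
- stapler: Red and black stapler, 120 mm long, bystander.
- paperweight: Green glass paperweight, 68 mm across, bystander.
There are look-alikes about, which are no part of the job. Of the things that look like the hook, the larger one is meant.

How it is judged:
By the outcome, as a careful person would: the job done as asked, in the order asked, and still so for the second after the job is handed in, with the robot touching nothing.
It also fails if it takes over 66 s, if anything falls off the work surface, if the arm or the gripper's body presses on something with over 40 N, if the wrist force passes 120 N, or if a joint passes its speed limit or range.

## Working session

There is one attempt and no reset: what is moved stays moved. The work goes in short steps, each a Python script; the robot and the scene stay as the last script left them, time stands still between calls to the robot, and variables do not carry over. Pictures are saved under pics/ and viewed, about 8 in all and at most 12, crops included, and the job is handed in when it is done.

```bash
ls; mkdir -p pics
cat > h.py <<'E'
import numpy as np, cv2
from bench import ctrl, effector, solver, cams, finder, sensors
def cam(p):
    f=200/np.tan(np.radians(p["vertical_fov"])/2)
    K=np.array([[f,0,p["cx"]],[0,f,p["cy"]],[0,0,1.]])
    R=cv2.Rodrigues(np.array(p["rvec"],float))[0]; return K,R,np.array(p["tvec"],float).ravel()
def back(p,uv,z):
    K,R,t=cam(p); uv=np.atleast_2d(np.array(uv,float)); c=-R.T@t
    d=(R.T@np.linalg.inv(K)@np.c_[uv,np.ones(len(uv))].T).T
    return c+d*((z-c[2])/d[:,2])[:,None]
def proj(p,X):
    K,R,t=cam(p); q=(K@(R@np.atleast_2d(X).T+t[:,None])).T; return q[:,:2]/q[:,2:]
E
python3 - <<'E'
from h import *
print(sensors.read_clock(), sensors.read_ee_rot())
for n in("top","scene"):
    p=cams.get_image(n); cv2.imwrite(f"pics/{n}0.png",p["color"])
    K,R,t=cam(p);print(n,K[0,0],p["cx"],p["cy"],-R.T@t,R[2], {k:v for k,v in p.items() if k!="color"})
    for nm in("hook","hook_rest","green_tray","green_ring","grey_tray","stop_bar","riser"):
        for r in finder.trace(p,nm)[:4]: print(n,nm,round(r["p"],2),r["box"])
E
```

```text
pics
0.0 [[ 9.42517561e-01 -7.66283564e-04  3.34155741e-01]
 [-3.34156613e-01 -2.35736598e-03  9.42514616e-01]
 [ 6.54939170e-05 -9.99996928e-01 -2.47791756e-03]]
top 515.2132365701228 322.52271535437274 198.74714664678595 [ 0.43111099 -0.02029551  1.36092324] [ 0.11673939 -0.0067138  -0.99313989] {'vertical_fov': 42.431307552170594, 'cx': 322.52271535437274, 'cy': 198.74714664678595, 'rvec': array([ 2.14219084, -2.18494549,  0.13282928]), 'tvec': array([-0.01765753,  0.58749223,  1.30112326]), 'shot': 1}
top hook 0.62 [370.3, 273.7, 399.7, 299.9]
top hook 0.57 [466.1, 239.5, 492.5, 285.4]
top hook 0.52 [376.5, 220.6, 444.4, 252.4]
top hook 0.32 [206.3, 219.9, 226.8, 254.5]
top hook_rest 0.94 [377.1, 216.9, 442.9, 249.9]
top green_tray 0.76 [208.0, 214.5, 236.4, 252.2]
top green_ring 0.75 [206.5, 215.1, 232.8, 256.2]
top grey_tray 0.58 [206.2, 168.1, 241.4, 211.5]
top stop_bar 0.67 [461.5, 161.2, 501.2, 196.1]
top riser 0.81 [104.1, 155.1, 219.9, 270.5]
scene 452.04554687733935 319.7950530607018 202.1042789932849 [0.91602067 0.56088687 1.20767824] [-0.27276177 -0.42843726 -0.86141891] {'vertical_fov': 47.73238760545503, 'cx': 319.7950530607018, 'cy': 202.1042789932849, 'rvec': array([ 0.80848407,  2.78110475, -0.75858928]), 'tvec': array([ 0.47173467, -0.21744162,  1.53047712]), 'shot': 2}
scene hook 0.84 [284.0, 119.9, 310.0, 165.7]
scene hook 0.46 [272.7, 93.0, 299.7, 117.7]
scene hook_rest 0.9 [269.6, 116.9, 316.6, 173.5]
scene green_ring 0.53 [373.0, 251.0, 379.6, 262.4]
scene grey_tray 0.65 [330.6, 270.4, 361.6, 295.5]
scene riser 0.7 [332.5, 243.2, 474.3, 386.2]
```

View pics/top0.png

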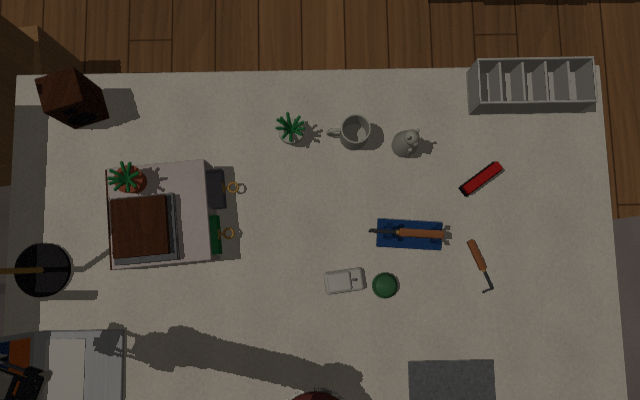

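View pics/scene0.png

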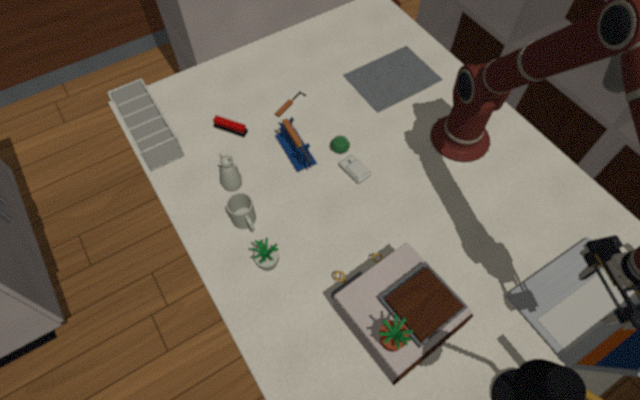

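The hook on the blue rest (410,233 top) is the larger one. The look-alike lying on the desk at (480,265) is smaller and not on a rest. I'll confirm this in a crop and get approximate positions.

Run:
```python
from h import *
p=cams.get_image("top"); im=p["color"]
a=cv2.resize(im[205:300,365:500],None,fx=4,fy=4,interpolation=cv2.INTER_CUBIC)
b=cv2.resize(im[150:275,200:260],None,fx=4,fy=4,interpolation=cv2.INTER_CUBIC)
h=max(a.shape[0],b.shape[0]); o=np.zeros((h,a.shape[1]+b.shape[1],3),np.uint8)
o[:a.shape[0],:a.shape[1]]=a;o[:b.shape[0],a.shape[1]:]=b
o=cv2.convertScaleAbs(o,alpha=1.6);cv2.imwrite("pics/crop1.png",o)
r=finder.trace(p,"hook_rest")[0]; print(cv2.minAreaRect(np.argwhere(r["region"])[:,::-1].astype(np.float32)))
print(back(p,[[377,219],[442,222],[441,249],[376,246],[410,233]],0.008))
print("ring",back(p,[[229,233],[236,187]],0.03), "riser front",back(p,[[207,160],[212,262],[107,167],[112,269]],0.11))
```

```text
((408.611572265625, 233.60044860839844), (66.06654357910156, 29.439773559570312), 2.2025980949401855)
[[ 0.5336585  -0.17178728  0.008     ]
 [ 0.52237723 -0.34271242  0.008     ]
 [ 0.45171762 -0.33675788  0.008     ]
 [ 0.46292118 -0.16687658  0.008     ]
 [ 0.49512889 -0.25726146  0.008     ]]
ring [[0.50333406 0.21362448 0.03      ]
 [0.62277202 0.1955399  0.03      ]] riser front [[0.67981837 0.25393133 0.11      ]
 [0.43002858 0.24037223 0.11      ]
 [0.66703869 0.49933495 0.11      ]
 [0.41814443 0.48020304 0.11      ]]
```

View pics/crop1.png

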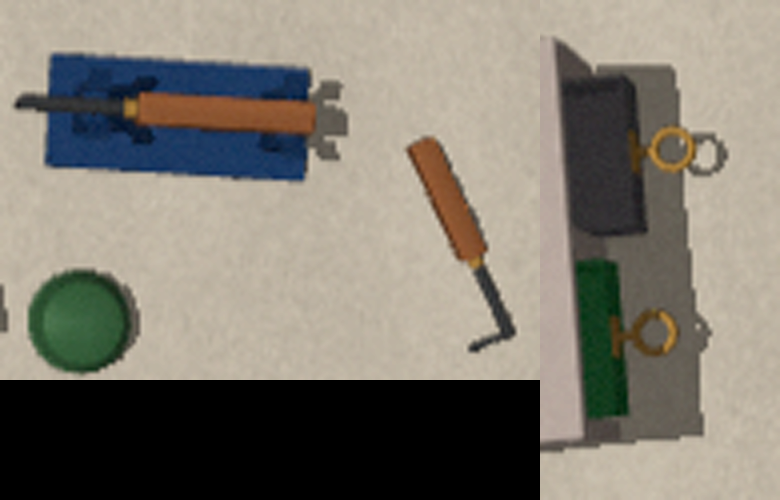

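Confirmed: the wooden-handled hook lies in the blue rest with its tip toward +y (left in the image), and the look-alike on the desk is clearly smaller. The green ring is at about px (229,233) and the grey ring at about (233,187). Next I'll refine with wrist views.

```bash
cat >> h.py <<'E'
def rot(xd,s=1):  # xd: tool direction of hook (world xy); jaw axis perpendicular
    xd=np.array([xd[0],xd[1],0.])/np.hypot(*xd[:2]); y=np.array([0,0,-1.]); z=s*np.array([xd[1],-xd[0],0]); x=np.cross(y,z)
    return np.c_[x,y,z]
E
python3 - <<'E'
from h import *
RX=(-0.053,0.9986); HX=(0.066,0.998)
for s in(1,-1):
    for P,d in(((0.494,-0.256,0.30),HX),((0.494,-0.256,0.07),HX),((0.51,0.09,0.05),RX),((0.515,-0.03,0.05),RX)):
        q=solver.solve_ik(P,rot(d,s)); print(s,None if q is None else np.round(q,2))
E
```

```text
1 [-0.18  0.59  1.05  1.62 -0.53  1.25  0.91]
1 [ 0.19  0.72  0.39  1.87 -0.44  0.63  0.79]
1 [-0.37  0.7   0.23  1.99 -0.32  0.49  0.15]
1 [-0.11  0.69  0.2   1.99 -0.28  0.48  0.34]
-1 [-0.21  0.62  1.14  1.62 -0.59  1.28 -2.18]
-1 [-0.17  1.    1.13  1.88 -1.09  1.04 -1.76]
-1 [ 0.07  0.73 -0.44  1.98  0.56  0.56  2.44]
-1 [ 0.31  0.73 -0.45  1.98  0.57  0.56  2.66]
```

Run:
```python
from h import *
RX=(-0.053,0.9986); HX=(0.066,0.998)
p0=sensors.read_ee_pos(); 
try: ctrl.line_to([p0[0],p0[1]-0.05,0.36],max_speed=0.3)
except ctrl.PlanningError as e: print(e)
ctrl.move_pose([0.515,0.09,0.30],rot(RX))
a=cams.get_image("wrist"); K,R,t=cam(a); print(-R.T@t,R[2],sensors.read_ee_pos())
for nm in("green_ring","hook","green_tray"):
    for r in finder.trace(a,nm)[:3]: print(nm,round(r["p"],2),r["box"])
ctrl.move_pose([0.494,-0.256,0.30],rot(HX))
b=cams.get_image("wrist"); K,R,t=cam(b); print(-R.T@t,R[2],sensors.read_ee_pos())
for nm in("hook","hook_rest"):
    for r in finder.trace(b,nm)[:3]: print(nm,round(r["p"],2),r["box"])
cv2.imwrite("pics/w1.png",cv2.resize(np.vstack([a["color"],b["color"]]),None,fx=.75,fy=.75))
np.save("wa.npy",a,allow_pickle=True);np.save("wb.npy",b,allow_pickle=True)
print(sensors.read_clock(),np.round(sensors.read_q(),2),sensors.read_contact_force())
```

```text
[0.51001108 0.17112959 0.44695003] [ 0.01514448 -0.28354225 -0.95884015] [0.51493506 0.09167792 0.29989758]
green_ring 0.66 [419.1, 360.1, 465.8, 384.5]
green_ring 0.58 [270.6, 9.9, 365.1, 73.1]
hook 0.65 [287.5, 349.4, 306.1, 399.3]
green_tray 0.87 [268.6, 10.0, 360.1, 73.6]
[ 0.4994552  -0.17485541  0.44686081] [-0.01832311 -0.28268712 -0.95903715] [ 0.49512062 -0.25382827  0.2997613 ]
hook 0.66 [311.5, 72.6, 328.5, 235.5]
hook 0.62 [221.3, 264.8, 317.6, 310.7]
hook_rest 0.64 [289.2, 93.3, 350.4, 233.3]
hook_rest 0.43 [182.6, 88.9, 242.0, 142.5]
5.175 [ 0.04  0.46  0.61  1.62 -0.28  1.15  0.66] [-0.10792086  0.49649646  0.09565037]
```

View pics/w1.png

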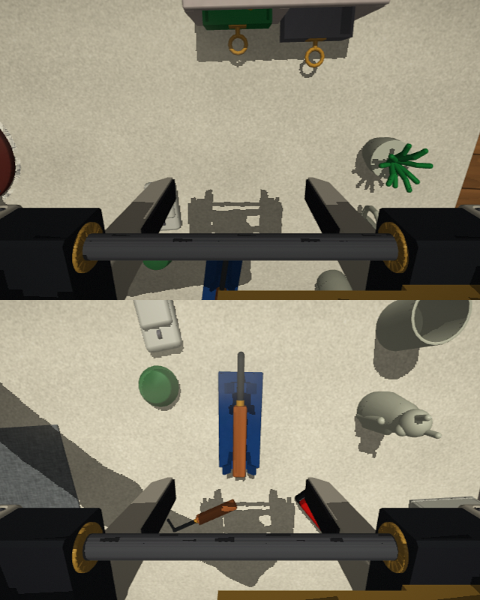

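Run:
```python
from h import *
a=np.load("wa.npy",allow_pickle=True).item();b=np.load("wb.npy",allow_pickle=True).item()
def hsv(p): return cv2.cvtColor(p["color"],cv2.COLOR_BGR2HSV)
h=hsv(b); print("handle hsv",h[145,320],"ferr",h[137,320])
m=((h[...,0]>5)&(h[...,0]<14)&(h[...,1]>130)&(h[...,2]>60)).astype(np.uint8); m[:130]=0;m[250:]=0;m[:,:300]=0;m[:,340:]=0
pts=np.argwhere(m)[:,::-1]; print(len(pts),pts.min(0),pts.max(0))
W=back(b,pts,0.082)[:,:2]; print("rect",cv2.minAreaRect((W*1000).astype(np.float32)))
# plate
m=((h[...,0]>100)&(h[...,0]<125)&(h[...,1]>150)&(h[...,2]>40)).astype(np.uint8); m[:80]=0;m[240:]=0;m[:,:280]=0;m[:,360:]=0
pts=np.argwhere(m)[:,::-1];W=back(b,pts,0.008)[:,:2]; print("plate",cv2.minAreaRect((W*1000).astype(np.float32)))
# shaft centre per row
g=cv2.cvtColor(b["color"],cv2.COLOR_BGR2GRAY)
for r in(74,80,86): 
    c=np.where(g[r,300:340]<80)[0]+300; print(r,c.min() if len(c) else 0,c.max() if len(c) else 0, back(b,[c.mean(),r],0.07))
# rings
h=hsv(a)
m=((h[...,0]>8)&(h[...,0]<26)&(h[...,1]>110)&(h[...,2]>70)).astype(np.uint8)*255; m[110:]=0;m[:30]=0
cs,hi=cv2.findContours(m,cv2.RETR_CCOMP,cv2.CHAIN_APPROX_NONE)
for c,k in zip(cs,hi[0]):
    if len(c)>15:
        e=cv2.fitEllipse(c); print("hole" if k[3]>=0 else "outer",np.round(e[0],1),np.round(e[1],1),back(a,e[0],0.03)[0], cv2.boundingRect(c))
# tray front top edges and roof front edge
K,R,t=cam(a)
m=((h[...,0]>50)&(h[...,0]<75)&(h[...,1]>120)).astype(np.uint8); m[110:]=0;m[:,:250]=0;m[:,400:]=0
pts=np.argwhere(m)[:,::-1]; print(pts.min(0),pts.max(0))
for x in range(275,360,14):
    c=pts[pts[:,0]==x,1]; print(x,c.min(),c.max(),back(a,[x,c.max()],0.0)[0])
cv2.imwrite("pics/crop2.png",np.vstack([cv2.resize(a["color"][0:90,240:400],None,fx=3,fy=3,interpolation=cv2.INTER_CUBIC),cv2.resize(b["color"][65:155,240:400],None,fx=3,fy=3,interpolation=cv2.INTER_CUBIC)]))
```

```text
handle hsv [ 12 173 153] ferr [ 19 177 186]
1631 [310 140] [328 235]
rect ((492.1788024902344, -272.0743408203125), (109.60472869873047, 19.408798217773438), 85.22527313232422)
plate ((490.99139404296875, -285.78265380859375), (136.5708770751953, 72.93302154541016), 85.39142608642578)
74 318 325 [[ 0.50353503 -0.15038134  0.07      ]]
80 317 324 [[ 0.50106663 -0.15618024  0.07      ]]
86 317 324 [[ 0.50068724 -0.16216928  0.07      ]]
outer [419.1  74.1] [24.3 32.2] [0.62302308 0.20436481 0.03      ] (406, 54, 27, 36)
hole [419.2  75.9] [16.3 18.3] [0.62340837 0.20244529 0.03      ] (411, 67, 17, 19)
outer [422.5  51.5] [0. 1.] [0.62355789 0.22862803 0.03      ] (412, 51, 22, 2)
outer [316.7  57.4] [23.6 33. ] [0.50353356 0.2157138  0.03      ] (304, 36, 27, 37)
hole [317.   57.5] [19.1 20.7] [0.50383479 0.21567863 0.03      ] (307, 47, 21, 22)
outer [316.2  33.5] [0. 1.] [0.50169221 0.24060423 0.03      ] (305, 33, 23, 2)
[270  12] [362  38]
275 14 35 [0.45150257 0.24120755 0.        ]
289 14 38 [0.46846285 0.23883183 0.        ]
303 13 38 [0.48536408 0.23976713 0.        ]
317 13 32 [0.50191566 0.24729603 0.        ]
331 13 37 [0.51909291 0.24274003 0.        ]
345 12 37 [0.53597888 0.24367446 0.        ]
359 12 34 [0.55257316 0.24790152 0.        ]
```

View pics/crop2.png

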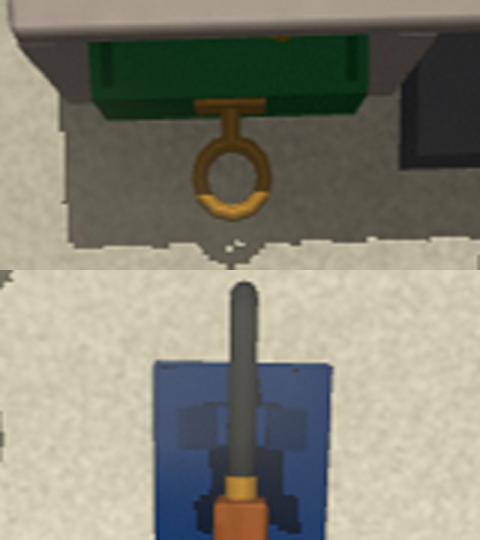

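The crops show the green ring hole clearly, and the hook shaft runs through the fork toward +y. Now I'll grasp and lift it.

```bash
cat >> h.py <<'E'
G=np.array([0.4922,-0.2721,0.070]); HX=(0.082,0.9966); RX=(-0.054,0.9985)
RING=np.array([0.5037,0.2150,0.03])
E
python3 - <<'E'
from h import *
ctrl.move_pose(G+[0,0,0.10],rot(HX))
print(sensors.read_ee_pos(),sensors.read_contact_force())
print(ctrl.line_to(G,max_speed=0.08,f_stop=8),sensors.read_ee_pos(),sensors.read_contact_force())
effector.command_gripper(0.0,f_grip=60)
print(sensors.read_grip_width()*93,sensors.read_ee_pos(),sensors.read_contact_force(),sensors.read_clock())
E
```

```text
[ 0.49311726 -0.27216633  0.17072742] [ 0.92917289 -0.02001708  1.10372286]
False [ 0.49253789 -0.27234908  0.07053658] [-0.44684132 -0.01583306  1.13796902]
19.504082240818747 [ 0.49227121 -0.27210602  0.07000239] [-0.1791035   0.40449208  0.14665686] 8.2917
```

Run:
```python
from h import *
print(ctrl.line_to(G+[0,0,0.08],max_speed=0.12,f_stop=15),sensors.read_contact_force())
T=RING-0.125*np.array([*RX,0]); T[2]=0.125
ctrl.line_to([T[0],T[1]-0.06,0.15],rot(RX),max_speed=0.2)
ctrl.line_to(T,max_speed=0.1); ctrl.dwell(0.3)
P=sensors.read_ee_pos();R=sensors.read_ee_rot();print(P,T,R,sensors.read_contact_force(),sensors.read_wrist_torque(),sensors.read_clock())
a=cams.get_image("wrist");tip=P+0.125*np.array([*RX,0]);print(tip,proj(a,[tip,tip-[0,0,.038],RING]))
im=cv2.resize(a["color"],None,fx=1.25,fy=1.25);cv2.imwrite("pics/w2.png",im[:,:])
np.save("wc.npy",a,allow_pickle=True)
```

```text
False [ 0.09804437  0.54643543 -1.83088773]
[0.51059397 0.08963421 0.12523535] [0.51045   0.0901875 0.125    ] [[ 5.30000638e-02  4.51304578e-04  9.98594407e-01]
 [-9.98594506e-01 -5.75743022e-05  5.30000951e-02]
 [ 8.14125617e-05 -9.99999897e-01  4.47618831e-04]] [ 0.3308833  -0.2082177  -1.10363554] [-0.03827282  0.07770165 -0.05022667] 11.875
[0.50384397 0.21444671 0.12523535] [[321.01712055 -27.11355412]
 [320.79252765   0.60038439]
 [320.4181763   24.00836518]]
```

View pics/w2.png

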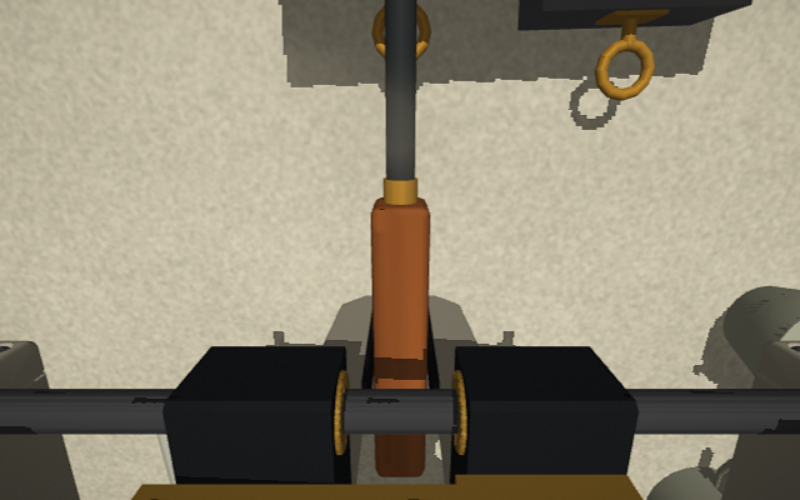

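Run:
```python
from h import *
a=np.load("wc.npy",allow_pickle=True).item()
P=np.array([0.51059,0.08963,0.12524]);u=np.array([*RX,0])
print(proj(a,[P+.055*u+[0,0,.012],P+.055*u+[0,0,.0]]))
h=cv2.cvtColor(a["color"],cv2.COLOR_BGR2HSV); print([ (r,*h[r,320]) for r in range(140,172,2)])
p=cams.get_image("top"); t=P+.13*u
print(proj(p,[t,P+.125*u,P+.125*u-[0,0,.038],RING]))
s=cams.get_image("scene");print(proj(s,[t,P+.125*u-[0,0,.038],RING]))
o=[cv2.resize(p["color"][210:255,205:265],(600,450),interpolation=cv2.INTER_CUBIC)]
x,y=proj(s,[RING])[0].astype(int);print(x,y)
o.append(cv2.resize(s["color"][y-45:y+20,x-30:x+30],None,fx=450/65,fy=450/65,interpolation=cv2.INTER_CUBIC))
o=np.hstack(o);o=cv2.resize(o,(780,int(o.shape[0]*780/o.shape[1])));cv2.imwrite("pics/c3.png",o)
```

```text
[[321.27404496 161.60828142]
 [321.17522934 156.65816768]]
[(140, np.uint8(20), np.uint8(12), np.uint8(62)), (142, np.uint8(30), np.uint8(4), np.uint8(59)), (144, np.uint8(19), np.uint8(136), np.uint8(109)), (146, np.uint8(19), np.uint8(184), np.uint8(177)), (148, np.uint8(19), np.uint8(185), np.uint8(176)), (150, np.uint8(19), np.uint8(188), np.uint8(175)), (152, np.uint8(19), np.uint8(188), np.uint8(175)), (154, np.uint8(19), np.uint8(188), np.uint8(176)), (156, np.uint8(19), np.uint8(188), np.uint8(175)), (158, np.uint8(19), np.uint8(187), np.uint8(176)), (160, np.uint8(19), np.uint8(192), np.uint8(174)), (162, np.uint8(19), np.uint8(191), np.uint8(176)), (164, np.uint8(11), np.uint8(183), np.uint8(95)), (166, np.uint8(11), np.uint8(185), np.uint8(124)), (168, np.uint8(12), np.uint8(184), np.uint8(150)), (170, np.uint8(12), np.uint8(186), np.uint8(145))]
[[219.57875111 230.9286692 ]
 [221.66572084 230.77468607]
 [224.59058421 231.6230415 ]
 [228.46625546 232.86856926]]
[[382.19173504 244.2352197 ]
 [379.34165191 248.86271632]
 [377.18485562 257.48906394]]
377 257
```

View pics/c3.png

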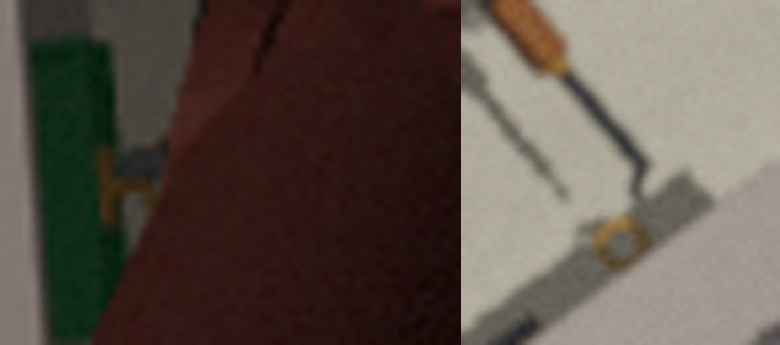

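The side camera and the top view agree with the prediction to 1–2 mm, so the tip is over the ring. Lowering under a force guard.

Run:
```python
from h import *
u=np.array([*RX,0]); T=RING-0.124*u; T[2]=0.053
f0=sensors.read_contact_force()
print(f0,ctrl.line_to(T,max_speed=0.05,f_stop=4)); ctrl.dwell(0.2)
f=[sensors.read_contact_force() for _ in range(5)]
print(T,sensors.read_ee_pos(),np.array(f).round(2),sensors.read_clock())
s=cams.get_image("scene");x,y=proj(s,[RING])[0].astype(int)
cv2.imwrite("pics/c4.png",cv2.resize(s["color"][y-50:y+20,x-40:x+40],None,fx=6,fy=6,interpolation=cv2.INTER_CUBIC))
```

```text
[-0.54475381  0.24291399 -1.66428827] False
[0.510396 0.091186 0.053   ] [0.51053286 0.09124099 0.05318949] [[ 0.81 -0.28 -0.47]
 [ 0.81 -0.28 -0.47]
 [ 0.81 -0.28 -0.47]
 [ 0.81 -0.28 -0.47]
 [ 0.81 -0.28 -0.47]] 13.8167
```

View pics/c4.png

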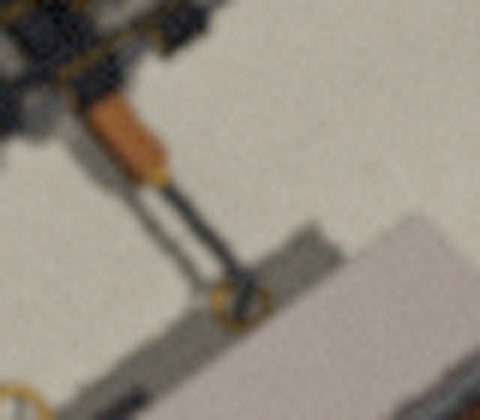

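Tip is inside the ring. First pull slow and short to read friction.

Run:
```python
from h import *
u=np.array([*RX,0]); P=np.array([0.510396,0.091186,0.053])
f0=sensors.read_contact_force(); np.save("f0.npy",f0)
for d,v in((.012,.01),(.04,.015)):
    r=ctrl.line_to(P-d*u,max_speed=v,f_stop=9)
    e=sensors.read_ee_pos(); f=sensors.read_contact_force()
    print(r,(P-e)@u*1000,(f-f0)@u,(f-f0).round(2),sensors.read_wrist_torque().round(2),sensors.read_clock())
    if r: break
```

```text
False 11.84947270571324 2.7802588074541226 [ 0.16  2.79 -0.43] [0.59 0.2  0.06] 15.2167
False 39.963319238311364 2.334663321890207 [-0.08  2.33 -1.23] [0.61 0.11 0.05] 17.2333
```

Run:
```python
from h import *
u=np.array([*RX,0]); P=np.array([0.510396,0.091186,0.053]); f0=np.load("f0.npy")
r=ctrl.line_to(P-.18*u,max_speed=.013,f_stop=5)
for k in range(3):
    e=sensors.read_ee_pos(); f=sensors.read_contact_force()
    print(r,(P-e)@u*1000,e,(f-f0)@u,(f-f0).round(2),sensors.read_wrist_torque().round(2),sensors.read_clock()); ctrl.dwell(.15)
```

```text
True 92.50578012092453 [ 0.51498896 -0.00121035  0.05232212] 0.2601046393677294 [0.43 0.28 0.31] [ 0.04 -0.05 -0.03] 22.1
True 91.93690922559671 [ 0.51424688 -0.00068076  0.05181814] -1.337758239589767 [-0.01 -1.34  0.33] [-0.14  0.08  0.06] 22.25
True 91.25537791207498 [ 5.13970377e-01 -1.31603069e-05  5.16311155e-02] -0.07935372368451454 [-0.39 -0.1   0.59] [-0.12  0.06 -0.02] 22.4
```

Run:
```python
from h import *
u=np.array([*RX,0]); P=np.array([0.510396,0.091186,0.053]); f0=sensors.read_contact_force();np.save("f1.npy",f0)
d=.0915
while d<.1005:
    d+=.0005; r=ctrl.line_to(P-d*u,max_speed=.01,f_stop=9)
    ctrl.dwell(.05)
    e=sensors.read_ee_pos(); f=(sensors.read_contact_force()-f0)
    print(r,round(d*1000,2),round((P-e)@u*1000,2),f.round(2),sensors.read_clock())
    if f@u>8.5 or r: break
```

```text
False 92.0 92.01 [-0.09  0.82 -0.37] 22.9667
False 92.5 92.42 [0.06 0.61 0.51] 23.2667
False 93.0 92.58 [-0.36  1.82 -0.42] 23.5667
False 93.5 92.73 [ 0.3   2.81 -0.51] 23.8667
False 94.0 92.96 [ 0.08  5.01 -1.57] 24.1667
False 94.5 93.08 [-0.02  5.87 -0.31] 24.4667
False 95.0 93.12 [ 0.81  6.27 -0.45] 24.7667
False 95.5 93.2 [ 0.07  6.64 -0.6 ] 25.0667
False 96.0 93.28 [-0.26  8.44 -2.04] 25.3667
False 96.5 93.35 [ 0.19  8.2  -1.15] 25.6667
False 97.0 93.39 [ 0.81  9.76 -0.97] 25.9667
```

Run:
```python
from h import *
u=np.array([*RX,0]); P=np.array([0.510396,0.091186,0.053]); f0=np.load("f1.npy")
ctrl.line_to(P-.0973*u,max_speed=.01)
F=[]
for k in range(15):
    ctrl.dwell(.1); F.append((sensors.read_contact_force()-f0)@u)
e=sensors.read_ee_pos(); print(np.round(F,1),np.mean(F),(P-e)@u*1000,e,sensors.read_wrist_torque(),sensors.read_clock())
s=cams.get_image("scene");c=proj(s,[RING-.093*u])[0].astype(int)
w=cams.get_image("wrist")
o=np.hstack([cv2.resize(s["color"][c[1]-40:c[1]+50,c[0]-40:c[0]+60],(400,360),interpolation=cv2.INTER_CUBIC),cv2.resize(w["color"][0:160,231:409],(400,360))])
cv2.imwrite("pics/c5.png",o)
```

```text
[ 9.6  9.8  9.3 10.1  9.7  9.7  9.3  9.5  9.  10.  10.2  8.9 10.6  9.8
  9.8] 9.69574813725893 93.45030397821995 [ 0.51550439 -0.00212842  0.05273877] [ 2.03713363 -0.08178694 -0.1575065 ] 27.7167
```

View pics/c5.png

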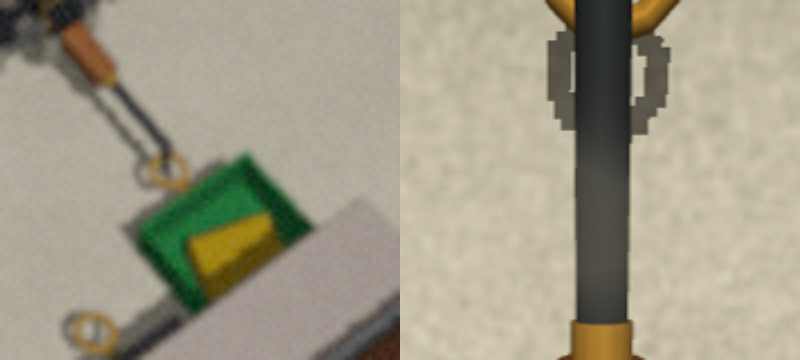

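The steady hold averaged 9.7 N against a hard stop, and the picture shows the tray out with the tip against the ring. Next: back off to the middle of the ring, lift out, and check the hook in the grip.

Run:
```python
from h import *
u=np.array([*RX,0]); P=np.array([0.510396,0.091186,0.053]); f0=np.load("f1.npy")
print(ctrl.line_to(P-.0875*u,max_speed=.015)); ctrl.dwell(.2)
print((sensors.read_contact_force()-f0).round(2))
Q=P-.0875*u
print(ctrl.line_to(Q+[0,0,.07],max_speed=.05,f_stop=3),sensors.read_ee_pos(),(sensors.read_contact_force()-f0).round(2),sensors.read_clock())
ctrl.dwell(.2)
E=sensors.read_ee_pos()
w=cams.get_image("wrist");h=cv2.cvtColor(w["color"],cv2.COLOR_BGR2HSV)
print(proj(w,[E+.055*u+[0,0,.012],E+.125*u-[0,0,.038]]),[(r,int(h[r,320,0])) for r in range(156,170)])
s=cams.get_image("scene");c=proj(s,[E+.06*u])[0].astype(int)
print(c,proj(s,[E+.125*u,E+.125*u-[0,0,.038],E+.055*u])-c)
cv2.imwrite("pics/c6.png",np.hstack([cv2.resize(s["color"][c[1]-40:c[1]+50,c[0]-40:c[0]+60],(400,360),interpolation=cv2.INTER_CUBIC),cv2.resize(w["color"][0:160,231:409],(400,360))]))
np.save("wd.npy",w,allow_pickle=True)
```

```text
False
[-0.22  0.26 -0.11]
False [0.51489532 0.00383766 0.1227089 ] [0.55 1.28 0.44] 30.3667
[[321.54562893 161.21656341]
 [321.98667619   1.56943737]] [(156, 19), (157, 19), (158, 19), (159, 19), (160, 19), (161, 19), (162, 19), (163, 17), (164, 11), (165, 11), (166, 12), (167, 12), (168, 12), (169, 12)]
[346 203] [[14.84269295 16.87139065]
 [13.77174814 23.31512424]
 [-0.69214763 -1.14855396]]
```

View pics/c6.png

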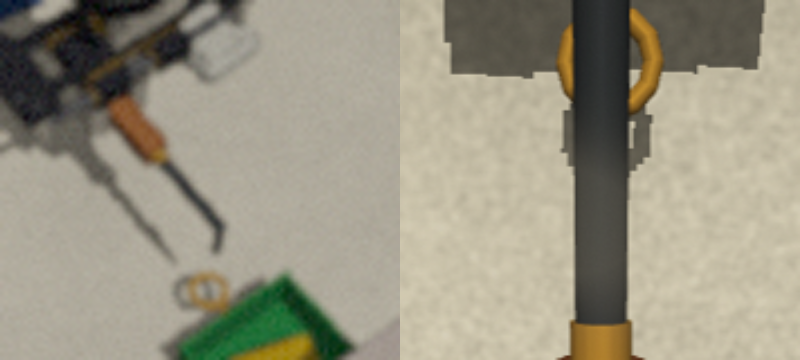

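Run:
```python
from h import *
u=np.array([*RX,0])
E=sensors.read_ee_pos()
ctrl.line_to([E[0],E[1]-.01,.15],max_speed=.12)
ctrl.line_to(G+[0,0,.08],rot(HX),max_speed=.15); ctrl.dwell(.2)
t=cams.get_image("top")
print(sensors.read_ee_pos()-G,sensors.read_clock())
r=ctrl.line_to(G+[0,0,.012],max_speed=.06,f_stop=5); print(r,sensors.read_ee_pos()-G)
if not r:
    r=ctrl.line_to(G,max_speed=.02,f_stop=4)
    ctrl.dwell(.2); print(r,sensors.read_ee_pos()-G,sensors.read_contact_force(),sensors.read_clock())
h=cv2.cvtColor(t["color"],cv2.COLOR_BGR2HSV)
m=((h[...,0]>8)&(h[...,0]<26)&(h[...,1]>110)&(h[...,2]>60)).astype(np.uint8)*255
c=proj(t,[RING-.093*u])[0]; print(c); x,y=c.astype(int)
n=np.zeros_like(m);n[y-12:y+12,x-15:x+12]=m[y-12:y+12,x-15:x+12]
cs,hi=cv2.findContours(n,cv2.RETR_CCOMP,cv2.CHAIN_APPROX_NONE)
for k,j in zip(cs,hi[0]):
    if len(k)>6: print(j[3]>=0,cv2.boundingRect(k),back(t,cv2.fitEllipse(k)[0],.03))
```

```text
[0.00014107 0.00040579 0.08001656] 33.2417
False [ 0.00028113 -0.00020008  0.01240609]
True [-2.33933698e-04  1.99500014e-04 -3.48543683e-05] [-1.04297032 -0.06389897  6.0006164 ] 35.325
[264.48024669 230.20898378]
False (252, 225, 16, 11) [[0.50804451 0.13276936 0.03      ]]
True (258, 226, 9, 9) [[0.50945566 0.1289158  0.03      ]]
```

Seated at the same height as it was picked from, and contact felt there. Release, retreat, then verify the tray and hook with a wrist view.

Run:
```python
from h import *
u=np.array([*RX,0])
effector.command_gripper(1.0); print(sensors.read_grip_width(),sensors.read_contact_force())
ctrl.line_to(G+[0,0,.12],max_speed=.12)
ctrl.move_pose([0.494,-0.256,0.30],rot((0.066,0.998)))
b=cams.get_image("wrist")
h=cv2.cvtColor(b["color"],cv2.COLOR_BGR2HSV)
m=((h[...,0]>5)&(h[...,0]<14)&(h[...,1]>130)&(h[...,2]>60)).astype(np.uint8); m[:130]=0;m[250:]=0;m[:,:300]=0;m[:,340:]=0
pts=np.argwhere(m)[:,::-1]; W=back(b,pts,0.082)[:,:2]; print("handle rect",cv2.minAreaRect((W*1000).astype(np.float32)))
ctrl.move_pose([0.515,0.02,0.30],rot((-0.053,0.9986)))
a=cams.get_image("wrist")
h=cv2.cvtColor(a["color"],cv2.COLOR_BGR2HSV)
m=((h[...,0]>8)&(h[...,0]<26)&(h[...,1]>110)&(h[...,2]>70)).astype(np.uint8)*255; m[160:]=0
cs,hi=cv2.findContours(m,cv2.RETR_CCOMP,cv2.CHAIN_APPROX_NONE)
for c,k in zip(cs,hi[0]):
    if len(c)>30:
        e=cv2.fitEllipse(c); print("hole" if k[3]>=0 else "outer",np.round(e[0],1),np.round(e[1],1),back(a,e[0],0.03)[0])
print(sensors.read_clock())
cv2.imwrite("pics/w7.png",cv2.resize(np.hstack([a["color"][:200,160:480],b["color"][50:250,160:480]]),None,fx=1.25,fy=1.25))
np.save("we.npy",a,allow_pickle=True)
```

```text
0.9973531651333204 [-0.08754741 -0.74619412 -0.06574039]
handle rect ((491.1884460449219, -271.8636779785156), (109.36384582519531, 19.44878387451172), 85.0543212890625)
outer [320.7  68.4] [24.2 32.6] [0.5094043 0.1297346 0.03     ]
hole [320.7  70.6] [17.3 18.1] [0.50948347 0.1274443  0.03      ]
outer [321.7  45.8] [ 1.4 22.4] [0.50934129 0.15381589 0.03      ]
outer [427.6   5.9] [21.3 25.5] [0.62354178 0.19972251 0.03      ]
outer [325.3   8. ] [18.2 66.5] [0.5113533 0.1922412 0.03     ]
39.4083
```

View pics/w7.png

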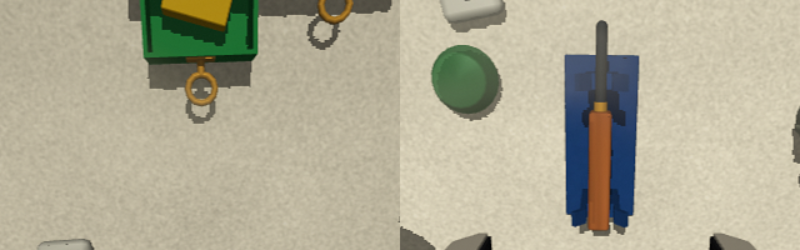

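Run:
```python
from h import *
d=np.load("wd.npy",allow_pickle=True).item()
K,R,t=cam(d); Pd=np.array([0.51489532,0.00383766,0.1227089]); Ph=np.array([0.51550439,-0.00212842,0.05273877])
c5=cv2.imread("pics/c5.png")[:,400:]; hold=cv2.resize(c5,(178,160))
def edge(im,x0,cols):
    h=cv2.cvtColor(im,cv2.COLOR_BGR2HSV); m=(h[...,0]>10)&(h[...,0]<26)&(h[...,1]>120)&(h[...,2]>60)
    m[100:]=0; return [(c+x0,np.where(m[:,c])[0].max()) for c in cols if m[:,c].any()]
e1=edge(hold,231,list(range(64,78))+list(range(103,122))); e2=edge(d["color"][:160,231:409],231,list(range(66,78))+list(range(103,118)))
dd=dict(d); dd["tvec"]=t-R@(Ph-Pd)
# circle fit of outer rim (widest at mid height z=.03; near limb)
from scipy.optimize import least_squares
for n,p,e in(("hold",dd,e1),("after",d,e2)):
    W=back(p,e,.03)[:,:2]
    f=least_squares(lambda q:np.hypot(*(W-q).T)-.0150,[.51,.13],loss="soft_l1",f_scale=.0005); print(n,len(e),f.x,np.abs(f.fun).max())
```

```text
hold 32 [0.50989583 0.12739943] 0.0008854206444553168
after 22 [0.50965898 0.12773655] 0.002418369692073999
```

The ring position is the same during the 10 N hold (y = 0.1274) and after unhooking (y = 0.1277), and the hook is back within 1 mm, so I'm handing in.

```bash
python3 -c "
from h import *
ctrl.finish_job(); print(sensors.read_clock())"
```

```text
the job is handed in; nothing more can be done
the job is handed in; nothing more can be done
```

I drew the green tray out to its stop with the hook, held a steady pull on it, unhooked, laid the hook back on its rest and handed the job in. The robot clock read 39.4 s at the last check before that.

- **Pull:** Sliding the tray took about 2.5 N. It then met a hard stop, and I held a pull averaging 9.7 N (8.9–10.6 N) for 1.5 s.
- **First contact:** The drawing move stopped on its 5 N force guard. The force at that moment was not logged, so I can't give a measured peak for that first bump. The highest load I read was 10.6 N.
- **Tray after unhooking:** The ring was at y = 0.1277 m, against 0.1274 m during the hold, so the tray was still at its stop within less than 1 mm. A coarser top-view reading gave 0.129 m, which is within its pixel size of about 2.5 mm.
- **Hook:** The hook is back on its rest, about 1 mm and 0.2° from where it was first measured. The gripper was open and clear.
- **Other objects:** Nothing else was handled. The grey tray's ring was cut off at the edge of the final picture, so I did not measure its position again.

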